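Nest the round cutters in their tin

ROBOT

A 7-joint arm with a two-finger parallel gripper is mounted at the origin on a cart in front of the work surface, level with it; the furniture and walls round the work are solid. World frame = base frame: x ahead of the robot, y to its left, z up, the work surface at z = 0. Lengths are in m, angles in rad, forces in N, time in s.
With the tool pointing down it reaches from about 0.425 to 1.025 m from the base axis. Payload 3.6 kg.
Tool frame: the origin (TCP) lies midway between the tips of the shut fingers; the grasp point (between the pads) lies 19 mm behind it (bot.tcp_to_grasp is the distance from the TCP to the grasp point, in m); z points along the fingers, y is the line along which they close (so a half turn about z gives the same grasp; the last joint's range is limited). The gripper opens to 85 mm and grips with 20 to 120 N. Pads are 22 mm wide; open, the fingers measure 114 mm over their backs; the gripper's body (76 mm by 85 mm) begins 54 mm behind the grasp point. The pads swing forward as they close: fully open they stand 13 mm farther back than shut.
Start: joints at [-1.258, 0.591, 0.048, 1.609, -0.033, 0.943, -0.034], TCP at [0.286, 0.666, 0.231] pointing down, gripper open.
Joint ranges: [-2.69, 2.69], [-0.47, 2.24], [-1.27, 1.36], [0.19, 2.51], [-1.53, 4.68], [0.08, 2.07], [-3.09, 3.09]. Speed limits (rad/s): [2.57, 2.57, 3.14, 3.14, 3.14, 3.14, 3.14].

INTERFACE

Orientations are given as a rotation vector (axis times angle).
In Python, from plant import bot gives the robot as it stands.
- The arm moves only by the tool arm_command, never from a script. Its argument "targets" is a list of rows, each a list of 5 numbers: the shift along the tool's x, y, z in units of 30 mm (1.0 is 30 mm), then the turn about the tool's z in rad, then the finger opening in mm, from 0 to 85.4. A call has 1 to 10 rows; each row shifts and turns the commanded pose from where the row before left it, along the tool's axes as they then stand; what a row does not reach is not made up. A row lasts 1/10 s, in which the tool goes at most 50 mm and 8.59 degrees, less where a joint would pass 70% of its speed; a pose out of reach is approached as far as the arm can. A call is refused whole if a number of a shift passes 1 or a number of a turn 0.15, either way. A call with a gripper value outside its range is refused whole. The fingers move at their own pace and stop on an object; "newtons" is the grip in N (left out, the last holds). Time passes only in rows, so rows that do not move let the fingers close. It gives the time, the measured TCP pose, the force, the opening and the grip force at its end, in the units of the state.
- bot.sense(): the state, without advancing time (a new reading comes with each control period).
- bot.capture(name): name is "scene" or "top" or "wrist"; returns (picture, depth): 420x560x3 uint8, red, green, blue; 420x560 float32, m along the optical axis (not along the pixel's ray), 0 where there is no reading.
- bot.get_calibration(name): a dict with "K" (3x3 intrinsics, pixels), "world_to_cam" (4x4, takes a point from world to camera coordinates); the wrist camera has in their place "hand_eye" (4x4, takes a point from camera to tool coordinates, whose origin is the TCP and whose axes are the flange's). Camera axes: x right, y up, looking along -z (the intrinsics and any distortion apply to the point x, -y, -z); pixel columns grow to the right and rows downward; lengths in m; the calibration is good to about 2 mm. A picture is of the moment at which its call begins: read the wrist's pose just before it. get_calibration takes no time and is no camera call.
- bot.close_job(): hands the job in; it is judged then, once.
The state is a dict: "time_s": time; "q": joint angles; "qd": joint speeds; "effort": joint torques, N m; "position": TCP position; "tool_rot": TCP orientation; "contact_force": force on the tool from outside, world axes, zero at the start; "moment": the same for the moment, N m; "finger_gap": finger opening in m; "gripper_force": force on a finger pad.
Only numpy, scipy, OpenCV 4.12 (cv2) and the standard library are available. Lean on these libraries where they do the work, as an engineer would, in place of code of your own. Each camera call takes 0.05 s, during which the arm holds its last target. There are 200 camera calls.

TASK

Put the set of four plain round pastry cutters away in their shallow open round tin, nested one over another: the smallest in first, then each larger one over it, every one standing upright and flat on the floor of the tin. The flower cutter and the square cutter do not belong to the set; leave them, and the bell, the jar and the price card, where they stand.

Things in the scene. Friction and masses are not known exactly. Their poses are not given: they have to be found in the camera images.
- cutter_40: Smallest plain round cutter: steel ring 40 mm outside, 28 mm high, 2 mm wall, no top or floor. Origin: centre of the underside, z up. Arched strap, 18 mm wide along y, 2 mm thick, from the rim at x = +-20 mm to its top 44 mm above the origin: grip its edges there, closing along y, tips 10 to 13 mm below the top. Goes in the tin first. 50 g +-40 %.
- cutter_62: Second smallest plain round cutter: steel ring 62 mm outside, 28 mm high, 2 mm wall, no top or floor. Origin: centre of the underside, z up. Arched strap, 18 mm wide along y, 2 mm thick, from the rim at x = +-31 mm to its top 59 mm above the origin: grip its edges there, closing along y, tips 10 to 13 mm below the top. Goes over the 40 mm one, 8 mm play all round, at any yaw. 70 g +-40 %.
- cutter_84: Second largest plain round cutter: steel ring 84 mm outside, 28 mm high, 2 mm wall, no top or floor. Origin: centre of the underside, z up. Arched strap, 18 mm wide along y, 2 mm thick, from the rim at x = +-42 mm to its top 74 mm above the origin: grip its edges there, closing along y, tips 10 to 13 mm below the top. Goes over the 62 mm one, 8 mm play all round, at any yaw. 90 g +-40 %.
- cutter_106: Largest plain round cutter: steel ring 106 mm outside, 28 mm high, 2 mm wall, no top or floor. Origin: centre of the underside, z up. Arched strap, 18 mm wide along y, 2 mm thick, from the rim at x = +-53 mm to its top 89 mm above the origin: grip its edges there, closing along y, tips 10 to 13 mm below the top. Goes over the 84 mm one, 8 mm play all round, at any yaw. 120 g +-40 %.
- cutter_tin: Shallow open round tin of plain aluminium, 134 mm across outside, about 128 mm inside, 38 mm high, floor 3 mm thick; stands loose on the counter, 0.45 kg. Origin: centre of its underside; z up.
- cutter_flower: Look-alike, not of the set: steel cutter shaped like a flower with six round petals, 78 mm across, 28 mm high, the same strap handle along x with its top at 66 mm. Origin: centre of its underside.
- cutter_square: Look-alike, not of the set: steel cutter with a square edge, 60 x 60 mm, 28 mm high, the same strap handle along x with its top at 66 mm. Origin: centre of its underside.
- call_bell: Bystander: counter bell, white dome on a black foot, 76 mm across, 56 mm high. Origin: centre of its underside.
- jam_jar: Bystander: glass jam jar with a green lid, 62 mm across, 86 mm high. Origin: centre of its underside.
- card_front: Bystander: brown price card standing in a small wooden foot, 28 x 68 mm, 85 mm high, near the front edge of the counter. Origin: centre of its underside.
Things that resemble listed ones, but are neither listed nor needed, are in the scene too. Leave any yellow look-alike of the cutter_square alone.

How it is judged:
On the way, in this order (a step that is already met when the one before it is completed fails the run):
1. the smallest round cutter stands on the floor of the tin (z of cutter_40 in the frame of cutter_tin between 0 and 0.0065 m and horizontal distance between cutter_40 and cutter_tin below 0.045 m and angle between cutter_40's own z axis and vertical below 0.09 rad), for 0.2 s.
2. the second stands on the floor of the tin, over the smallest (all of step 1 and z of cutter_62 in the frame of cutter_tin between 0 and 0.0065 m and horizontal distance between cutter_62 and cutter_tin below 0.045 m and angle between cutter_62's own z axis and vertical below 0.09 rad), for 0.2 s.
3. the third stands on the floor of the tin, over the second (all of step 2 and z of cutter_84 in the frame of cutter_tin between 0 and 0.0065 m and horizontal distance between cutter_84 and cutter_tin below 0.045 m and angle between cutter_84's own z axis and vertical below 0.09 rad), for 0.2 s.
At the end, for the whole second after the job is handed in: All four plain round cutters are in the tin, upright (within 5 degrees) and each with its lower edge on the tin's floor (within 3.5 mm), which they can only do nested, and are at rest; the tin stands upright on the counter; the flower and the square cutter stand within 25 mm of where they were (all of step 3 and z of cutter_106 in the frame of cutter_tin between 0 and 0.0065 m and horizontal distance between cutter_106 and cutter_tin below 0.045 m and angle between cutter_106's own z axis and vertical below 0.09 rad and angle between cutter_tin's own z axis and vertical below 0.06 rad and height (world z) of cutter_tin between -0.01 and 0.01 m and linear speed of each of cutter_40, cutter_62, cutter_84, cutter_106, cutter_tin below 0.02 m/s and distance of each of cutter_flower, cutter_square from where it was at the start of the episode below 0.025 m and angle between each of cutter_flower, cutter_square's own z axis and vertical below 0.15 rad); the robot touches nothing.
It fails at once if the flower or the square cutter is moved more than 25 mm or tipped (distance of any of cutter_flower, cutter_square from where it was at the start of the episode above 0.025 m or angle between any of cutter_flower, cutter_square's own z axis and vertical above 0.3 rad).
It fails at once if the bell, the jam jar or the price card is moved more than 25 mm or tipped (distance of any of call_bell, jam_jar, card_front from where it was at the start of the episode above 0.025 m or angle between any of call_bell, jam_jar, card_front's own z axis and vertical above 0.3 rad).
It also fails if it takes over 112 s, if anything falls off the work surface, if the arm or the gripper's body presses on something with over 40 N, if the wrist force passes 120 N, or if a joint passes its speed limit or range.

## Working session

There is one attempt and no reset: what is moved stays moved. The work goes in short steps, Python scripts to look and compute and a tool call to move; the robot and the scene stay as the last step left them, time stands still between calls to the robot, and variables do not carry over. Pictures are saved under pics/ and viewed, at most 14 in all, crops included, and the job is handed in when it is done.

Besides the shell and the picture viewer there is one more tool, called in YAML: its name, and indented under it one key for each argument. arm_command: Moves the arm, as the interface text tells. Its arguments: {"type":"object","properties":{"targets":{"type":"array"},"newtons":{"type":"number"}},"required":["targets"]}

```bash
ls; mkdir -p pics; python3 - <<'E'
from plant import bot
import cv2, numpy as np
s=bot.sense(); print(s['time_s'],s['position'],s['tool_rot'],s['finger_gap'],bot.tcp_to_grasp)
for n in ['scene','top']:
    im,d=bot.capture(n); cv2.imwrite(f'pics/{n}0.png',im[:,:,::-1]); np.savez(f'pics/{n}0.npz',im=im,d=d)
    c=bot.get_calibration(n); print(n,{k:np.round(v,4).tolist() if not isinstance(v,str) else v for k,v in c.items()})
c=bot.get_calibration('wrist'); print({k:np.round(v,4).tolist() for k,v in c.items()})
E
```

```text
pics
0.0 [0.28584267 0.66533268 0.23012606] [-0.63285097 -3.07685411  0.00356295] 0.08531925742543 0.0187
scene {'K': [[422.885, 0.0, 274.7766], [0.0, 422.885, 213.6371], [0.0, 0.0, 1.0]], 'world_to_cam': [[0.582, -0.813, 0.0175, -0.3144], [0.412, 0.3134, 0.8556, -0.2416], [-0.701, -0.4908, 0.5174, -1.0089], [0.0, 0.0, 0.0, 1.0]]}
top {'K': [[478.5995, 0.0, 286.6447], [0.0, 478.5995, 213.2792], [0.0, 0.0, 1.0]], 'world_to_cam': [[-0.002, -1.0, -0.0057, -0.0051], [0.9962, -0.0025, 0.0872, -0.5227], [-0.0872, -0.0055, 0.9962, -1.5165], [0.0, 0.0, 0.0, 1.0]]}
{'K': [[312.45, 0.0, 285.1019], [0.0, 312.45, 203.8312], [0.0, 0.0, 1.0]], 'hand_eye': [[0.0008, 0.9574, 0.2888, 0.0739], [1.0, -0.0011, 0.0008, 0.0007], [0.0011, 0.2888, -0.9574, -0.143], [0.0, 0.0, 0.0, 1.0]]}
```

View pics/top0.png

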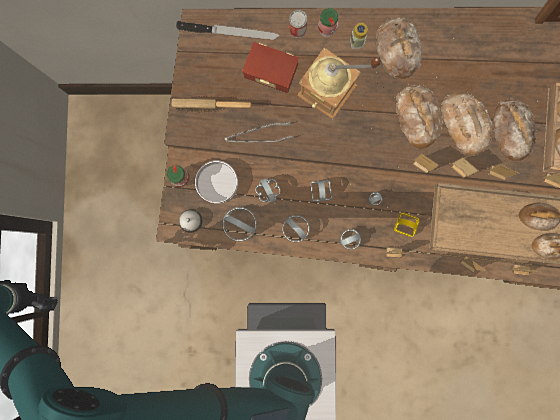

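View pics/scene0.png

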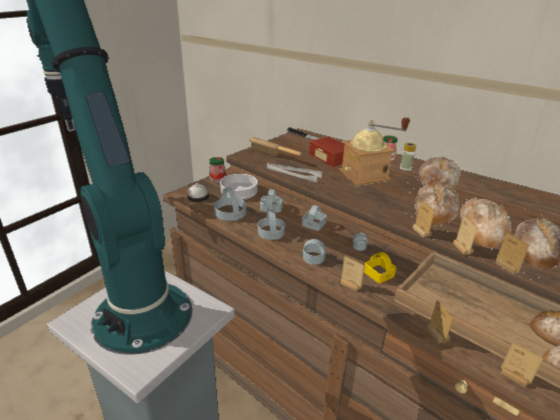

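The top view shows the tin at (216,181), the rings 106 at (239,222), 84 at (296,229), 62 at (350,239) and 40 at (375,199). The flower is at (267,190), the square at (320,188), the yellow look-alike at (406,223), the card at (394,252), the bell at (190,220) and the jar at (177,175). The scene view agrees with this.

```bash
cat > h.py <<'E'
import numpy as np, cv2
from scipy.spatial.transform import Rotation as R
from plant import bot
def world(n,d=None,pose=None):
    """4x4 cam->world"""
    c=bot.get_calibration(n)
    if n!='wrist': return c['K'],np.linalg.inv(c['world_to_cam'])
    T=np.eye(4); T[:3,:3]=R.from_rotvec(pose['tool_rot']).as_matrix(); T[:3,3]=pose['position']
    return c['K'],T@c['hand_eye']
def rays(K,T,uv):
    uv=np.asarray(uv,float); p=np.c_[(uv[:,0]-K[0,2])/K[0,0],-(uv[:,1]-K[1,2])/K[1,1],-np.ones(len(uv))]
    return p@T[:3,:3].T
def plane(K,T,uv,z):
    r=rays(K,T,uv); o=T[:3,3]; return o+r*((z-o[2])/r[:,2])[:,None]
def cloud(K,T,d):
    v,u=np.mgrid[:d.shape[0],:d.shape[1]]; r=rays(K,T,np.c_[u.ravel(),v.ravel()])
    return (T[:3,3]+r*d.ravel()[:,None]).reshape(*d.shape,3)
E
python3 - <<'E'
from h import *
f=np.load('pics/top0.npz'); K,T=world('top'); P=cloud(K,T,f['d'])
names=dict(tin=(216,181),flower=(267,190),square=(320,188),c40=(375,199),c106=(239,222),c84=(296,229),c62=(350,239),yel=(406,223),card=(394,252),bell=(190,220),jar=(177,175))
top=dict(tin=.038,flower=.066,square=.066,c40=.044,c106=.089,c84=.074,c62=.059)
print('table z',np.median(P[140:160,200:400,2]))
for n,(u,v) in names.items():
    W=P[v-24:v+25,u-24:u+25].reshape(-1,3); c=plane(K,T,[(u,v)],top.get(n,.03))[0]
    h=W[W[:,2]>0.010]; h=h[np.hypot(*(h[:,:2]-c[:2]).T)<0.075]
    s=h[h[:,2]>top.get(n,.03)-.012]
    print(n,np.round(c,3),len(h),'max',h[:,2].max().round(3),'strap',len(s),s.mean(0).round(3) if len(s) else '')
c=cv2.resize(f['im'][150:270,160:430],None,fx=2.9,fy=2.9,interpolation=cv2.INTER_CUBIC); cv2.imwrite('pics/crop1.png',c[:,:,::-1])
E
```

```text
table z 0.054236407541361165
tin [0.626 0.22  0.038] 304 max 0.046 strap 191 [0.628 0.224 0.037]
flower [0.592 0.055 0.066] 238 max 0.078 strap 95 [0.595 0.055 0.063]
square [ 0.598 -0.111  0.066] 191 max 0.073 strap 77 [ 0.595 -0.115  0.062]
c40 [ 0.566 -0.287  0.044] 113 max 0.053 strap 68 [ 0.568 -0.289  0.041]
c106 [0.49  0.14  0.089] 304 max 0.094 strap 109 [0.488 0.146 0.086]
c84 [ 0.469 -0.035  0.074] 228 max 0.08 strap 102 [ 0.474 -0.033  0.07 ]
c62 [ 0.438 -0.204  0.059] 170 max 0.066 strap 84 [ 0.439 -0.209  0.056]
yel [ 0.49  -0.387  0.03 ] 220 max 0.073 strap 192 [ 0.487 -0.386  0.045]
card [ 0.398 -0.347  0.03 ] 150 max 0.089 strap 56 [ 0.418 -0.358  0.039]
bell [0.501 0.303 0.03 ] 364 max 0.057 strap 336 [0.5   0.304 0.036]
jar [0.647 0.347 0.03 ] 431 max 0.093 strap 412 [0.637 0.33  0.071]
```

View pics/crop1.png

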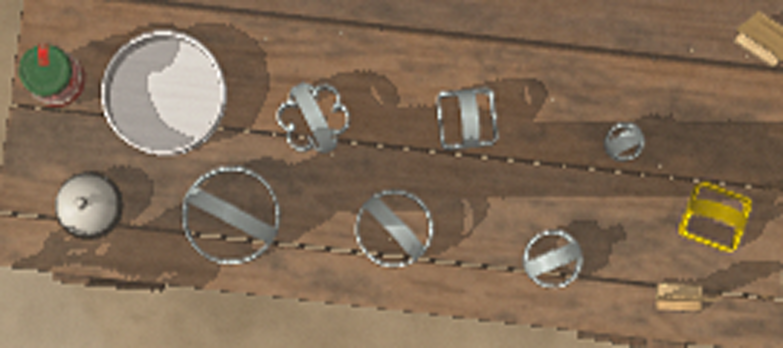

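The enlarged top view confirms the same layout, and the strap directions can be seen on all the rings. The depth agrees with the given heights. Next I'll measure the centres and strap axes.

```bash
cat >> h.py <<'E'
from scipy.optimize import least_squares
def circ(p,r):
    f=lambda c:np.hypot(*(p-c).T)-r
    s=least_squares(f,np.median(p,0),loss='soft_l1',f_scale=.002); return s.x,np.median(abs(s.fun))
def yaw(s=None):
    s=s or bot.sense(); X=R.from_rotvec(s['tool_rot']).as_matrix()
    return np.arctan2(X[1,0],X[0,0]),X
def obj(P,c,r,zr,zs,ztop):
    m=np.hypot(P[...,0]-c[0],P[...,1]-c[1])<r+.02
    W=P[m]; rim=W[(W[:,2]>zr-.008)&(W[:,2]<zr+.004)][:,:2]
    out=circ(rim,r-.001)
    S=W[(W[:,2]>zs)&(W[:,2]<ztop+.01)&(np.hypot(*(W[:,:2]-out[0]).T)<r)][:,:2]
    q=S-S.mean(0); w=np.linalg.svd(q,full_matrices=False)[2][0] if len(S)>3 else np.array([1,0])
    return out[0],out[1],S.mean(0) if len(S) else None,np.degrees(np.arctan2(w[1],w[0]))%180,len(S)
E
python3 - <<'E'
from h import *
f=np.load('pics/top0.npz'); K,T=world('top'); P=cloud(K,T,f['d'])
for n,c,r,t in [('c40',(.568,-.289),.02,.044),('c62',(.439,-.209),.031,.059),('c84',(.474,-.033),.042,.074),('c106',(.488,.146),.053,.089),('flower',(.595,.055),.039,.066),('square',(.595,-.115),.035,.066)]:
    o=obj(P,c,r,.028,.035,t); print(n,[np.round(x,4) for x in o])
print('tin',circ((lambda W:W[(W[:,2]>.030)&(W[:,2]<.043)&(np.hypot(W[:,0]-.626,W[:,1]-.222)<.08)][:,:2])(P.reshape(-1,3)),.0655))
print(np.degrees(yaw()[0]))
E
```

```text
c40 [array([ 0.5688, -0.2898]), np.float64(0.0007), array([ 0.5684, -0.2895]), np.float64(119.1419), np.int64(55)]
c62 [array([ 0.4391, -0.2087]), np.float64(0.0007), array([ 0.4384, -0.2074]), np.float64(112.842), np.int64(109)]
c84 [array([ 0.4736, -0.0339]), np.float64(0.0008), array([ 0.4731, -0.0347]), np.float64(43.4819), np.int64(160)]
c106 [array([0.4884, 0.1463]), np.float64(0.0006), array([0.4865, 0.142 ]), np.float64(62.6643), np.int64(195)]
flower [array([0.5964, 0.0548]), np.float64(0.0031), array([0.5934, 0.0539]), np.float64(26.7867), np.int64(136)]
square [array([ 0.5973, -0.1156]), np.float64(0.0026), array([ 0.594 , -0.1161]), np.float64(6.6791), np.int64(109)]
tin (array([0.62472961, 0.22117441]), np.float64(0.0011357083958214442))
156.7548028182552
```

arm_command:
  targets:
    - [-0.5,-0.6,0,0,50]
    - [-0.8,-0.95,0,0,50]
    - [-0.8,-0.95,0,0,50]
    - [-0.8,-0.95,0,0,50]
    - [-0.8,-0.95,0,0,50]
    - [-0.8,-0.95,0,0,50]
    - [-0.8,-0.95,0,0,50]
    - [-0.8,-0.95,0,0,50]
    - [-0.8,-0.95,0,0,50]
    - [-0.8,-0.95,0,0,50]

```text
time_s: 1.1
position: [0.3901, 0.321, 0.2311]
tool_rot: [-0.633, -3.077, 0.001]
contact_force: [0.4, 0.5, -0.1]
finger_gap: 0.0502
gripper_force: 0.0
```

arm_command:
  targets:
    - [-0.8,-0.96,0,0,50]
    - [-0.8,-0.96,0,0,50]
    - [-0.8,-0.96,0,0,50]
    - [-0.8,-0.96,0,0,50]
    - [-0.8,-0.96,0,0,50]
    - [-0.8,-0.96,0,0,50]
    - [-0.8,-0.96,0,0,50]
    - [-0.8,-0.96,0,0,50]
    - [-0.8,-0.96,0,0,50]
    - [-0.8,-0.96,0,0,50]

```text
time_s: 2.1
position: [0.4969, -0.0381, 0.2312]
tool_rot: [-0.633, -3.077, 0.0]
contact_force: [0.9, -0.4, 0.2]
finger_gap: 0.0499
gripper_force: 0.0
```

arm_command:
  targets:
    - [-0.8,-0.96,0,0.1,50]
    - [-0.8,-0.96,0,0,50]
    - [-0.8,-0.96,0,0,50]
    - [-0.8,-0.96,0,0,50]
    - [-0.8,-0.96,0,0,50]
    - [-0.8,-0.96,0,0,50]
    - [-0.5,-0.7,0,0.13,50]
    - [0,0,0.8,0.14,50]
    - [0,0,0.8,0.14,50]
    - [0,0,0.7,0.14,50]

```text
time_s: 3.1
position: [0.5452, -0.2824, 0.161]
tool_rot: [-1.591, -2.708, 0.0]
contact_force: [-0.9, 0.8, 0.6]
finger_gap: 0.0498
gripper_force: 0.0
```

```bash
cat > wl.py <<'E'
import sys
from h import *
nm,r,zt,cx,cy,g=sys.argv[1],*map(float,sys.argv[2:6]),sys.argv[6]
s=bot.sense(); im,d=bot.capture('wrist'); K,T=world('wrist',pose=s); P=cloud(K,T,d)
cv2.imwrite(f'pics/{g}.png',im[:,:,::-1]); np.savez(f'pics/{g}.npz',im=im,P=P)
print(s['position'].round(4),np.degrees(yaw(s)[0]).round(1),s['q'].round(2))
o=obj(P,(cx,cy),r,.028,zt-.006,zt); print([np.round(x,4) for x in o])
E
python3 wl.py c40 .02 .044 .5688 -.2898 w40
```

```text
[ 0.5452 -0.2824  0.161 ] 119.1 [ 0.15  0.56  0.36  1.93 -0.3   0.7   1.2 ]
[array([ 0.5695, -0.2885]), np.float64(0.0006), array([ 0.5692, -0.2879]), np.float64(118.159), np.int64(656)]
```

View pics/w40.png

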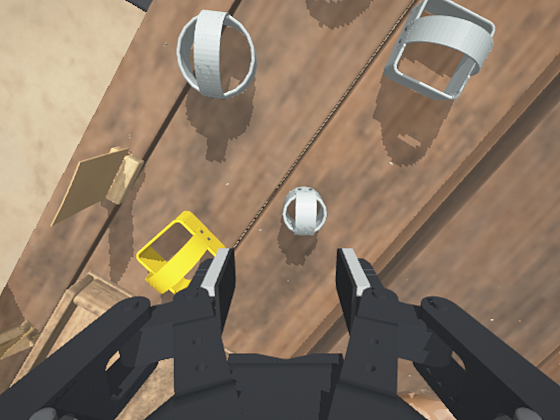

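The wrist view shows the 40 ring at about (304,210). Its strap runs up the image, along the tool's x, so the yaw is right. The measured centre agrees with the top camera to 1.5 mm.

arm_command:
  targets:
    - [-0.57,0.61,0,0,50]
    - [0,0,0,0,50]
    - [0,0,1,0,50]
    - [0,0,1,0,50]
    - [0,0,1,0,50]
    - [0,0,0.8,0,50]
    - [0,0,0.5,0,50]
    - [0,0,0,0,50]
    - [0,0,0,0,50]
  newtons: 40

```text
time_s: 4.05
position: [0.5704, -0.2886, 0.0341]
tool_rot: [1.581, 2.713, 0.0]
contact_force: [0.6, -0.9, 0.6]
finger_gap: 0.0504
gripper_force: 0.0
```

arm_command:
  targets:
    - [0,0,0,0,10]
    - [0,0,0,0,10]
    - [0,0,0,0,10]
    - [0,0,0,0,10]
    - [0,0,0,0,10]
    - [0,0,0,0,10]
    - [0,0,0,0,10]
    - [0,0,0,0,10]

```text
time_s: 4.85
position: [0.5708, -0.2889, 0.0345]
tool_rot: [1.582, 2.712, -0.0]
contact_force: [-0.9, 0.1, 6.2]
finger_gap: 0.0162
gripper_force: 38.9
```

arm_command:
  targets:
    - [0,0,-0.3,0,10]
    - [0,0,-0.7,0,10]
    - [0,0,-1,0,10]
    - [0,0,-1,0,10]
    - [0,0,-1,0,10]
    - [0,0,0,0,10]
    - [0,0,0,0,10]

```text
time_s: 5.55
position: [0.5702, -0.2879, 0.154]
tool_rot: [1.582, 2.713, 0.001]
contact_force: [-1.0, 0.6, -1.7]
finger_gap: 0.0159
gripper_force: 39.0
```

```bash
python3 wl.py c40 .02 .044 .5688 -.2898 w40b
```

```text
[ 0.5702 -0.2879  0.154 ] 119.5 [ 0.15  0.6   0.36  1.88 -0.31  0.71  1.2 ]
  return _methods._mean(a, axis=axis, dtype=dtype,
  ret = um.true_divide(
Traceback (most recent call last):
  File "wl.py", line 7, in <module>
    o=obj(P,(cx,cy),r,.028,zt-.006,zt); print([np.round(x,4) for x in o])
  File "h.py", line 28, in obj
    out=circ(rim,r-.001)
  File "h.py", line 21, in circ
    s=least_squares(f,np.median(p,0),loss='soft_l1',f_scale=.002); return s.x,np.median(abs(s.fun))
ValueError: Initial guess is outside of provided bounds
```

View pics/w40b.png

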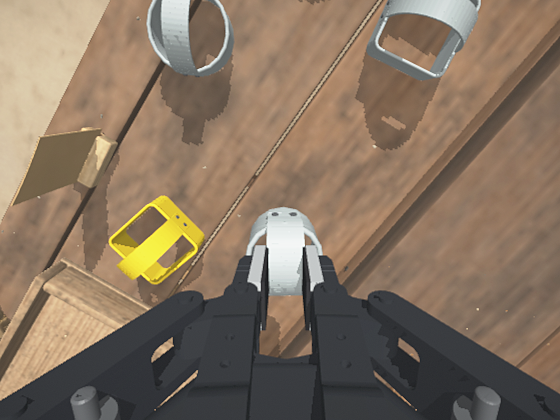

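The cutter is held upright at about (286,250) in the wrist picture. Next is the transport to the tin.

arm_command:
  targets:
    - [0.4,0.29,0,0,10]
    - [0.8,0.57,0,0,10]
    - [0.8,0.57,0,0,10]
    - [0.8,0.57,0,0,10]
    - [0.8,0.57,0,0,10]
    - [0.8,0.57,0,0,10]
    - [0.8,0.57,0,0,10]
    - [0.8,0.57,0,0,10]
    - [0.8,0.57,0,0,10]
    - [0.8,0.57,0,0,10]

```text
time_s: 6.6
position: [0.5979, -0.0069, 0.1518]
tool_rot: [-1.579, -2.712, 0.002]
contact_force: [0.6, 0.2, -0.6]
finger_gap: 0.0152
gripper_force: 39.0
```

arm_command:
  targets:
    - [0.8,0.57,0,0,10]
    - [0.8,0.57,0,0,10]
    - [0.8,0.57,0,0,10]
    - [0.8,0.57,0,0,10]
    - [0.8,0.57,0,0,10]
    - [0.8,0.57,0,0,10]
    - [0.8,0.57,0,0,10]
    - [0.6,0.4,0,0,10]
    - [0.1,0.1,0,0,10]
    - [0,0,0,0,10]

```text
time_s: 7.6
position: [0.6221, 0.2223, 0.152]
tool_rot: [-1.578, -2.714, 0.003]
contact_force: [0.6, 0.2, -0.2]
finger_gap: 0.0158
gripper_force: 39.0
```

```bash
cat > wt.py <<'E'
import sys
from h import *
s=bot.sense(); im,d=bot.capture('wrist'); K,T=world('wrist',pose=s); P=cloud(K,T,d)
cv2.imwrite(f'pics/{sys.argv[1]}.png',im[:,:,::-1])
W=P.reshape(-1,3); rr=np.hypot(W[:,0]-.625,W[:,1]-.221)
W=W[(W[:,2]>.033)&(W[:,2]<.042)&(rr<.08)&(rr>.055)][:,:2]
c,e=circ(W,.0655); th=np.degrees(np.arctan2(*(W-c).T[::-1])); print('tin',c.round(4),e.round(4),len(W),'angles covered',len(set((th//30).astype(int))),'of 12')
p=s['position']; y,X=yaw(s); dv=np.r_[c-p[:2],0]; print(p.round(4),np.degrees(y).round(1),'tool delta units',(X.T@dv/.03)[:2].round(2))
E
python3 wt.py t1
```

```text
tin [0.6248 0.2231] 0.001 2057 angles covered 10 of 12
[0.6221 0.2223 0.152 ] 119.7 tool delta units [-0.02  0.09]
```

View pics/t1.png

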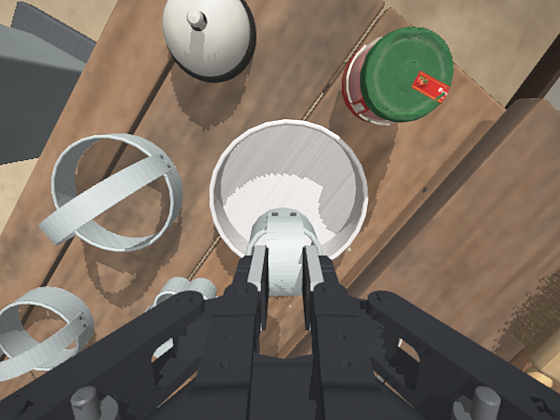

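The tin is centred ahead of the held cutter, at about (289,195) in the wrist picture, with its measured centre at (0.6248, 0.2231). Now I'll lower it.

arm_command:
  targets:
    - [0,0.07,0.5,0,10]
    - [0,0,1,0,10]
    - [0,0,1,0,10]
    - [0,0,0.8,0,10]
    - [0,0,0.3,0,10]
    - [0,0,0.2,0,10]
    - [0,0,0,0,10]
    - [0,0,0,0,10]

```text
time_s: 8.45
position: [0.6263, 0.222, 0.0403]
tool_rot: [1.583, 2.712, 0.002]
contact_force: [0.1, -0.0, -0.1]
finger_gap: 0.0161
gripper_force: 39.1
```

arm_command:
  targets:
    - [0,0,0.07,0,10]
    - [0,0,0.03,0,10]
    - [0,0,0,0,10]
    - [0,0,0,0,10]

```text
time_s: 8.85
position: [0.6261, 0.2225, 0.0377]
tool_rot: [1.582, 2.713, 0.003]
contact_force: [-0.4, -1.4, 6.4]
finger_gap: 0.0159
gripper_force: 39.6
```

arm_command:
  targets:
    - [0,0,0,0,36]
    - [0,0,0,0,36]
    - [0,0,0,0,36]
    - [0,0,0,0,36]
    - [0,0,-0.3,0,36]
    - [0,0,-1,0,36]
    - [0,0,-1,0,36]
    - [0,0,-1,0,36]
    - [0,0,-0.8,0,50]
    - [0,0,0,0,50]

```text
time_s: 9.85
position: [0.6282, 0.2226, 0.1638]
tool_rot: [1.58, 2.709, 0.01]
contact_force: [0.6, -0.2, 0.6]
finger_gap: 0.05
gripper_force: 0.0
```

```bash
cat > go.py <<'E'
import sys
from h import *
x,y,z=map(float,sys.argv[1:4]); s=bot.sense(); a,X=yaw(s)
print(s['position'].round(4),np.degrees(a).round(1),'units',(X.T@(np.array([x,y,z])-s['position'])/.03).round(2))
if len(sys.argv)>4: print('turn',round(-np.radians((float(sys.argv[4])-np.degrees(a)+90)%180-90),3))
E
python3 wt.py t2; python3 go.py .45 -.21 .17 112.8
```

```text
tin [0.625 0.223] 0.0009 2327 angles covered 12 of 12
[0.6282 0.2226 0.1638] 119.5 tool delta units [ 0.06 -0.09]
[0.6267 0.2225 0.1618] 119.5 units [ -9.65 -12.22  -0.32]
turn 0.117
```

View pics/t2.png

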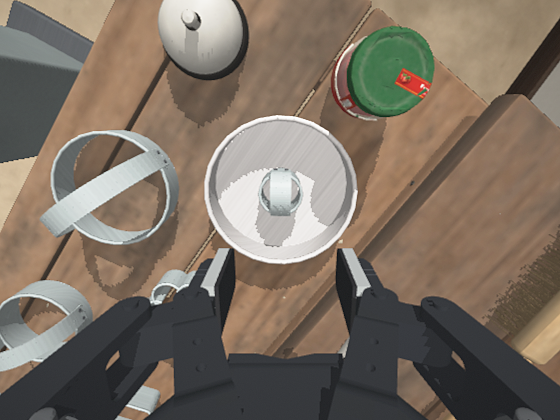

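The 40 ring stands upright at (281,192) in the middle of the tin. Next is the 62.

arm_command:
  targets:
    - [-0.4,-0.5,0,0.06,50]
    - [-0.75,-0.95,0,0,50]
    - [-0.75,-0.95,0,0,50]
    - [-0.75,-0.95,0,0,50]
    - [-0.75,-0.95,0,0,50]
    - [-0.75,-0.95,0,0,50]
    - [-0.75,-0.95,0,0,50]
    - [-0.75,-0.95,0,0,50]
    - [-0.75,-0.95,0,0,50]
    - [-0.75,-0.95,0,0,50]

```text
time_s: 10.9
position: [0.4733, -0.0922, 0.1582]
tool_rot: [-1.666, -2.66, 0.003]
contact_force: [-0.3, -0.4, -0.5]
finger_gap: 0.0501
gripper_force: 0.0
```

arm_command:
  targets:
    - [-0.75,-0.95,0,0,50]
    - [-0.75,-0.95,0,0,50]
    - [-0.5,-0.7,0,0.06,50]
    - [-0.2,-0.1,0,0,50]
    - [0,0,0,0,50]
    - [0,0,0,0,50]

```text
time_s: 11.5
position: [0.4324, -0.1841, 0.1588]
tool_rot: [-1.74, -2.614, -0.0]
contact_force: [0.6, -0.4, -0.3]
finger_gap: 0.0505
gripper_force: 0.0
```

```bash
python3 wl.py c62 .031 .059 .4391 -.2087 w62; python3 go.py .4391 -.2087 .049 112.8
```

```text
[ 0.4324 -0.1841  0.1588] 112.7 [-0.01  0.42  0.42  2.24 -0.33  0.53  1.06]
[array([ 0.4397, -0.2073]), np.float64(0.0006), array([ 0.4394, -0.2064]), np.float64(113.3718), np.int64(870)]
[ 0.4328 -0.1837  0.1589] 112.8 units [-0.85 -0.13  3.66]
turn -0.001
```

arm_command:
  targets:
    - [-0.81,-0.1,0,0,50]
    - [0,0,0,0,50]
    - [0,0,1,0,50]
    - [0,0,1,0,50]
    - [0,0,0.9,0,50]
    - [0,0,0.6,0,50]
    - [0,0,0.2,0,50]
    - [0,0,0,0,50]
    - [0,0,0,0,50]

```text
time_s: 12.45
position: [0.4397, -0.2083, 0.0489]
tool_rot: [1.741, 2.614, 0.001]
contact_force: [0.4, 0.4, 0.2]
finger_gap: 0.0496
gripper_force: 0.0
```

arm_command:
  targets:
    - [0,0,0,0,10]
    - [0,0,0,0,10]
    - [0,0,0,0,10]
    - [0,0,0,0,10]
    - [0,0,0,0,10]
    - [0,0,0,0,10]
    - [0,0,0,0,10]
    - [0,0,0,0,10]

```text
time_s: 13.25
position: [0.4398, -0.2088, 0.0492]
tool_rot: [1.741, 2.613, 0.001]
contact_force: [-0.2, 0.6, 6.9]
finger_gap: 0.016
gripper_force: 38.9
```

arm_command:
  targets:
    - [0,0,-0.3,0,10]
    - [0,0,-0.7,0,10]
    - [0,0,-1,0,10]
    - [0,0,-1,0,10]
    - [0,0,-1,0,10]
    - [0.3,0.3,0,0,10]
    - [0.75,0.8,0,0,10]
    - [0.8,0.82,0,0,10]
    - [0.8,0.82,0,0,10]
    - [0.8,0.82,0,0,10]

```text
time_s: 14.25
position: [0.4976, -0.0701, 0.1679]
tool_rot: [-1.741, -2.613, 0.0]
contact_force: [0.6, 0.2, -0.6]
finger_gap: 0.0158
gripper_force: 39.1
```

arm_command:
  targets:
    - [0.8,0.82,0,0,10]
    - [0.8,0.82,0,0,10]
    - [0.8,0.82,0,0,10]
    - [0.8,0.82,0,0,10]
    - [0.8,0.82,0,0,10]
    - [0.8,0.82,0,0,10]
    - [0.8,0.82,0,0,10]
    - [0.8,0.82,0,0,10]
    - [0.8,0.82,0,0,10]
    - [0.2,0.25,0,0,10]

```text
time_s: 15.25
position: [0.6235, 0.2275, 0.1672]
tool_rot: [-1.732, -2.618, -0.003]
contact_force: [0.3, 0.1, -1.5]
finger_gap: 0.0157
gripper_force: 39.1
```

arm_command:
  targets:
    - [0,0,0,0,10]
    - [0,0,0,0,10]

```text
time_s: 15.45
position: [0.6226, 0.2193, 0.1677]
tool_rot: [-1.743, -2.613, 0.004]
contact_force: [-0.3, -1.0, -0.6]
finger_gap: 0.0165
gripper_force: 39.1
```

```bash
python3 wt.py t3; python3 go.py .6255 .2215 .09
```

```text
tin [0.6249 0.2231] 0.001 1737 angles covered 11 of 12
[0.6226 0.2193 0.1677] 112.6 tool delta units [0.09 0.12]
[0.6228 0.2186 0.168 ] 112.5 units [0.06 0.13 2.6 ]
```

View pics/t3.png

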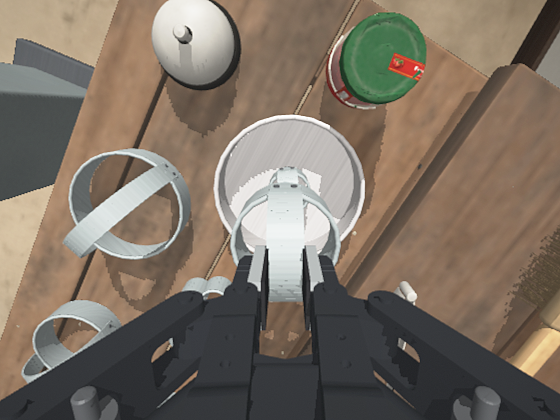

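The 62 hangs level at about (285,235) over the tin, with the 40 visible below it at (288,175). Lowering.

arm_command:
  targets:
    - [0.06,0.12,0,0,10]
    - [0,0,0.7,0,10]
    - [0,0,1,0,10]
    - [0,0,0.8,0,10]
    - [0,0,0.6,0,10]
    - [0,0,0.4,0,10]
    - [0,0,0.25,0,10]
    - [0,0,0,0,10]
    - [0,0,0,0,10]

```text
time_s: 16.4
position: [0.6271, 0.224, 0.0565]
tool_rot: [1.742, 2.613, 0.002]
contact_force: [-0.2, 0.2, -0.0]
finger_gap: 0.0158
gripper_force: 39.1
```

arm_command:
  targets:
    - [0,0,0.1,0,10]
    - [0,0,0.05,0,10]
    - [0,0,0,0,10]
    - [0,0,0,0,10]

```text
time_s: 16.8
position: [0.6271, 0.2243, 0.0523]
tool_rot: [1.742, 2.614, 0.002]
contact_force: [-0.5, 0.0, 6.3]
finger_gap: 0.0156
gripper_force: 39.5
```

arm_command:
  targets:
    - [0,0,0,0,36]
    - [0,0,0,0,36]
    - [0,0,0,0,36]
    - [0,0,0,0,36]
    - [0,0,-0.3,0,36]
    - [0,0,-1,0,36]
    - [0,0,-1,0,36]
    - [0,0,-1,0,40]
    - [0,0,-0.5,0,50]
    - [0,0,0,0.1,50]

```text
time_s: 17.8
position: [0.6283, 0.2242, 0.1686]
tool_rot: [1.873, 2.519, 0.008]
contact_force: [0.4, 0.1, -0.9]
finger_gap: 0.0502
gripper_force: 0.0
```

```bash
python3 wt.py t4
```

```text
tin [0.6252 0.2229] 0.001 2263 angles covered 12 of 12
[0.6283 0.2242 0.1686] 106.7 tool delta units [-0.01 -0.11]
```

View pics/t4.png

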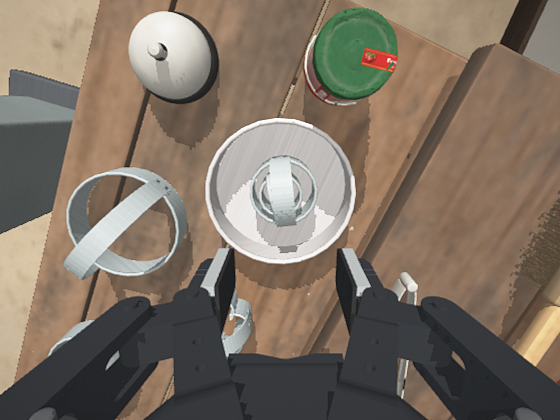

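arm_command:
  targets:
    - [0,0,0,0.14,50]
    - [0,0,0,0.14,50]
    - [0,0,0,0.14,50]
    - [0,0,0,0.14,50]
    - [0,0,0,0.14,50]
    - [0,0,0,0.14,50]
    - [0,0,0,0.14,50]
    - [0,0,0,0.12,50]
    - [0,0,0,0,50]

```text
time_s: 18.75
position: [0.6255, 0.2241, 0.1642]
tool_rot: [2.912, 1.176, -0.003]
contact_force: [0.2, 0.1, 0.2]
finger_gap: 0.0501
gripper_force: 0.0
```

```bash
python3 go.py .4836 -.0239 .18 43.5
```

```text
[0.6255 0.2241 0.1642] 44.0 units [-9.15  2.66 -0.51]
turn 0.008
```

The 62 stands flat over the 40 at (284,190) in the tin. Next is the 84.

arm_command:
  targets:
    - [-0.4,0.1,-0.1,0,50]
    - [-0.9,0.26,-0.1,0,50]
    - [-1,0.3,-0.1,0,50]
    - [-1,0.3,-0.1,0,50]
    - [-1,0.3,-0.1,0,50]
    - [-1,0.3,0,0,50]
    - [-1,0.3,0,0,50]
    - [-1,0.3,0,0,50]
    - [-1,0.3,0,0,50]
    - [-0.8,0.2,0,0,50]

```text
time_s: 19.75
position: [0.4828, -0.0252, 0.1807]
tool_rot: [-2.914, -1.174, 0.0]
contact_force: [0.5, -1.1, 0.8]
finger_gap: 0.0496
gripper_force: 0.0
```

arm_command:
  targets:
    - [0,0,0,0,50]
    - [0,0,0,0,50]

```text
time_s: 19.95
position: [0.4843, -0.0233, 0.1806]
tool_rot: [-2.913, -1.173, -0.001]
contact_force: [0.0, 0.3, 0.9]
finger_gap: 0.0499
gripper_force: 0.0
```

```bash
python3 wl.py c84 .042 .074 .4736 -.0339 w84; python3 go.py .4736 -.0339 .063 43.5
```

```text
[ 0.4843 -0.0233  0.1806] 43.9 [-0.65  0.49  0.83  2.21 -0.59  0.67 -0.21]
[array([ 0.475 , -0.0329]), np.float64(0.0007), array([ 0.4756, -0.0321]), np.float64(44.2999), np.int64(955)]
[ 0.485  -0.0225  0.1805] 44.0 units [-0.54  0.01  3.92]
turn 0.008
```

arm_command:
  targets:
    - [-0.48,0,0,0,50]
    - [0,0,0,0,50]
    - [0,0,1,0,50]
    - [0,0,1,0,50]
    - [0,0,1,0,50]
    - [0,0,0.7,0,50]
    - [0,0,0.22,0,50]
    - [0,0,0,0,50]
    - [0,0,0,0,50]

```text
time_s: 20.9
position: [0.4751, -0.0329, 0.0633]
tool_rot: [2.913, 1.174, 0.001]
contact_force: [0.6, -0.0, -0.3]
finger_gap: 0.0503
gripper_force: 0.0
```

arm_command:
  targets:
    - [0,0,0,0,10]
    - [0,0,0,0,10]
    - [0,0,0,0,10]
    - [0,0,0,0,10]
    - [0,0,0,0,10]
    - [0,0,0,0,10]
    - [0,0,0,0,10]
    - [0,0,0,0,10]

```text
time_s: 21.7
position: [0.4752, -0.0327, 0.0636]
tool_rot: [2.914, 1.173, 0.003]
contact_force: [-0.5, 0.5, 6.8]
finger_gap: 0.0158
gripper_force: 38.9
```

arm_command:
  targets:
    - [0,0,-0.3,0,10]
    - [0,0,-0.7,0,10]
    - [0,0,-1,0,10]
    - [0,0,-1,0,10]
    - [0,0,-1,0,10]
    - [0,0,0,0,10]

```text
time_s: 22.3
position: [0.4766, -0.0332, 0.1859]
tool_rot: [2.912, 1.173, 0.01]
contact_force: [0.5, 0.2, 0.2]
finger_gap: 0.0157
gripper_force: 39.2
```

```bash
python3 go.py .6255 .2235 .185; python3 -c "
from plant import bot;print(bot.sense()['q'])"
```

```text
[ 0.4766 -0.0332  0.1859] 43.9 units [ 9.51 -2.73  0.06]
[-0.64917205  0.47528975  0.84594566  2.22273127 -0.58644156  0.66976195
 -0.18885987]
```

arm_command:
  targets:
    - [0.4,-0.1,0,0,10]
    - [0.9,-0.25,0,0,10]
    - [1,-0.3,0,0,10]
    - [1,-0.3,0,0,10]
    - [1,-0.3,0,0,10]
    - [1,-0.3,0,0,10]
    - [1,-0.3,0,0,10]
    - [1,-0.3,0,0,10]
    - [1,-0.3,0,0,10]
    - [0.9,-0.25,0,0,10]

```text
time_s: 23.3
position: [0.6165, 0.22, 0.1802]
tool_rot: [-2.912, -1.176, 0.006]
contact_force: [0.5, -0.7, -2.4]
finger_gap: 0.016
gripper_force: 39.2
```

arm_command:
  targets:
    - [0.3,-0.03,0,0,10]
    - [0,0,0,0,10]
    - [0,0,0,0,10]

```text
time_s: 23.6
position: [0.622, 0.222, 0.1818]
tool_rot: [2.914, 1.171, -0.004]
contact_force: [-0.1, -0.2, -0.9]
finger_gap: 0.0162
gripper_force: 39.2
```

```bash
python3 wt.py t5; python3 go.py .6265 .2235 .07
```

```text
tin [0.6259 0.2224] 0.001 1662 angles covered 11 of 12
[0.622  0.222  0.1818] 43.8 tool delta units [0.1  0.08]
[0.6221 0.2215 0.1822] 43.7 units [0.16 0.05 3.74]
```

View pics/t5.png

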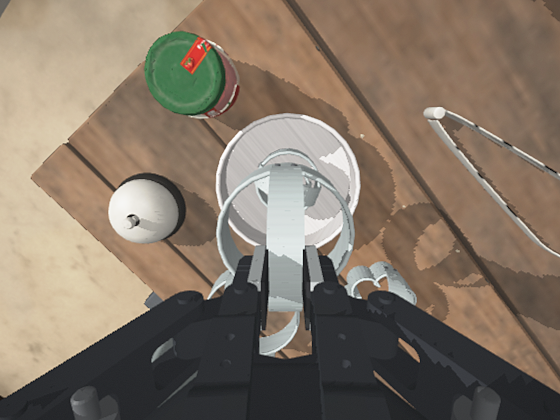

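The 84 hangs level at about (286,235), with the nested pair below it. Lowering.

arm_command:
  targets:
    - [0.18,0.05,0,0,10]
    - [0,0,0.7,0,10]
    - [0,0,1,0,10]
    - [0,0,0.8,0,10]
    - [0,0,0.6,0,10]
    - [0,0,0.4,0,10]
    - [0,0,0.2,0,10]
    - [0,0,0,0,10]
    - [0,0,0,0,10]

```text
time_s: 24.55
position: [0.6289, 0.2264, 0.0726]
tool_rot: [2.914, 1.173, 0.002]
contact_force: [0.2, 0.1, 0.0]
finger_gap: 0.0163
gripper_force: 39.2
```

arm_command:
  targets:
    - [-0.07,0,0.1,0,10]
    - [0,0,0.1,0,10]
    - [0,0,0,0,10]
    - [0,0,0,0,10]

```text
time_s: 24.95
position: [0.6271, 0.2248, 0.0667]
tool_rot: [2.914, 1.173, 0.002]
contact_force: [-1.3, -1.0, 4.8]
finger_gap: 0.0158
gripper_force: 39.7
```

arm_command:
  targets:
    - [0,0,0,0,36]
    - [0,0,0,0,36]
    - [0,0,0,0,36]
    - [0,0,0,0,36]
    - [0,0,-0.3,0,36]
    - [0,0,-1,0,36]
    - [0,0,-1,0,36]
    - [0,0,-1,0,40]
    - [0,0,-0.7,-0.1,50]
    - [0,0,0,-0.1,50]

```text
time_s: 25.95
position: [0.6292, 0.2248, 0.19]
tool_rot: [2.778, 1.463, 0.011]
contact_force: [0.8, 0.9, 0.2]
finger_gap: 0.0499
gripper_force: 0.0
```

arm_command:
  targets:
    - [0,0,0,-0.13,50]
    - [0,0,0,0,50]
    - [0,0,0,0,50]

```text
time_s: 26.25
position: [0.6266, 0.2249, 0.1861]
tool_rot: [-2.684, -1.632, -0.001]
contact_force: [0.7, 0.7, 0.3]
finger_gap: 0.0502
gripper_force: 0.0
```

```bash
python3 wt.py t6; python3 go.py .4984 .1563 .19 62.7
```

```text
tin [0.6257 0.2226] 0.0009 2002 angles covered 12 of 12
[0.6266 0.2249 0.1861] 62.6 tool delta units [-0.08  0.01]
[0.6265 0.2249 0.1858] 62.6 units [-3.99 -2.74 -0.14]
turn -0.001
```

View pics/t6.png

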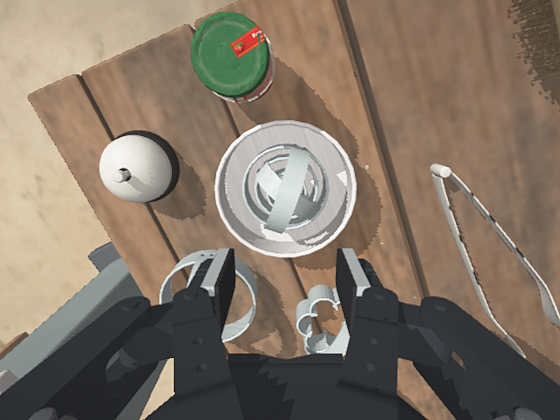

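The three rings are nested flat at about (285,188) in the tin. Last is the 106.

arm_command:
  targets:
    - [-0.4,-0.3,0,0,50]
    - [-0.8,-0.5,0,0,50]
    - [-0.8,-0.55,0,0,50]
    - [-0.8,-0.55,0,0,50]
    - [-0.8,-0.55,-0.1,0,50]
    - [-0.4,-0.3,0,0,50]
    - [0,0,0,0,50]
    - [0,0,0,0,50]

```text
time_s: 27.1
position: [0.4992, 0.1565, 0.1889]
tool_rot: [2.682, 1.635, 0.002]
contact_force: [0.3, -0.2, -0.7]
finger_gap: 0.0502
gripper_force: 0.0
```

```bash
python3 wl.py c106 .053 .089 .4884 .1463 w106; python3 go.py .4884 .1463 .078 62.7
```

```text
[0.4992 0.1565 0.1889] 62.7 [-0.95  0.51  0.77  2.12 -0.54  0.72 -0.29]
[array([0.4898, 0.1479]), np.float64(0.0007), array([0.4903, 0.1495]), np.float64(63.075), np.int64(1133)]
[0.4997 0.1568 0.1889] 62.8 units [-0.49 -0.18  3.7 ]
turn 0.002
```

arm_command:
  targets:
    - [-0.43,-0.15,0,0,50]
    - [0,0,0,0,50]
    - [0,0,1,0,50]
    - [0,0,1,0,50]
    - [0,0,0.9,0,50]
    - [0,0,0.6,0,50]
    - [0,0,0.2,0,50]
    - [0,0,0,0,50]
    - [0,0,0,0,50]

```text
time_s: 28.05
position: [0.4892, 0.1465, 0.0783]
tool_rot: [2.682, 1.636, 0.002]
contact_force: [1.1, 0.7, 0.3]
finger_gap: 0.05
gripper_force: 0.0
```

arm_command:
  targets:
    - [0,0,0,0,10]
    - [0,0,0,0,10]
    - [0,0,0,0,10]
    - [0,0,0,0,10]
    - [0,0,0,0,10]
    - [0,0,0,0,10]
    - [0,0,0,0,10]
    - [0,0,0,0,10]

```text
time_s: 28.85
position: [0.4891, 0.1468, 0.0786]
tool_rot: [-2.682, -1.636, -0.003]
contact_force: [-0.1, 1.1, 7.0]
finger_gap: 0.0158
gripper_force: 39.0
```

arm_command:
  targets:
    - [0,0,-0.3,0,10]
    - [0,0,-0.7,0,10]
    - [0,0,-1,0,10]
    - [0,0,-1,0,10]
    - [0,0,-1,0,10]
    - [0,0,0,0,10]
    - [0,0,0,0,10]

```text
time_s: 29.55
position: [0.4881, 0.147, 0.198]
tool_rot: [-2.681, -1.637, -0.001]
contact_force: [0.5, 0.3, -1.5]
finger_gap: 0.0158
gripper_force: 39.2
```

```bash
python3 go.py .627 .2245 .2
```

```text
[0.4881 0.147  0.198 ] 62.8 units [ 4.41  2.94 -0.06]
```

arm_command:
  targets:
    - [0.4,0.3,0,0,10]
    - [0.7,0.5,0,0,10]
    - [0.8,0.5,0,0,10]
    - [0.8,0.5,0,0,10]
    - [0.8,0.5,0,0,10]
    - [0.6,0.4,0,0,10]
    - [0.3,0.24,0,0,10]
    - [0,0,0,0,10]
    - [0,0,0,0,10]
    - [0,0,0,0,10]

```text
time_s: 30.55
position: [0.6258, 0.2225, 0.1973]
tool_rot: [-2.682, -1.634, 0.003]
contact_force: [-0.2, -0.6, -1.3]
finger_gap: 0.0163
gripper_force: 39.2
```

```bash
python3 wt.py t7; python3 go.py .627 .2245 .085
```

```text
tin [0.6258 0.2226] 0.001 1526 angles covered 12 of 12
[0.6258 0.2225 0.1973] 62.7 tool delta units [ 0. -0.]
[0.626  0.2226 0.1975] 62.7 units [0.07 0.01 3.75]
```

View pics/t7.png

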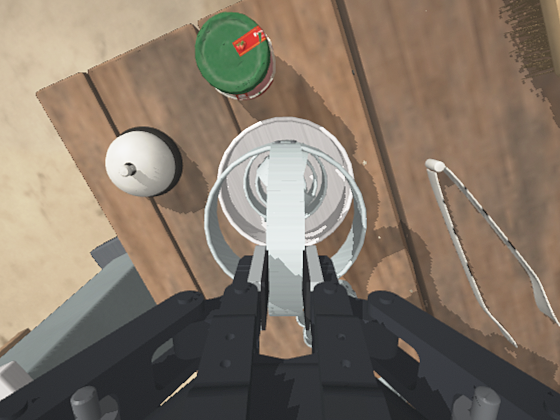

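The 106 hangs level at about (286,235), and the tin and the nested rings below it are in line.

arm_command:
  targets:
    - [0,0,0.3,0,10]
    - [0,0,0.7,0,10]
    - [0,0,1,0,10]
    - [0,0,0.5,0,10]
    - [0,0,0,0,10]
    - [0,0,0,0,10]

```text
time_s: 31.2
position: [0.6275, 0.2234, 0.123]
tool_rot: [2.682, 1.636, 0.0]
contact_force: [1.1, 0.1, -1.4]
finger_gap: 0.0161
gripper_force: 39.2
```

```bash
python3 go.py .6265 .2237 .0816
```

```text
[0.6275 0.2234 0.123 ] 62.8 units [-0.01 -0.03  1.38]
```

arm_command:
  targets:
    - [0,-0.02,0.3,0,10]
    - [0,0,0.3,0,10]
    - [0,0,0.3,0,10]
    - [0,0,0.2,0,10]
    - [0,0,0.15,0,10]
    - [0,0,0,0,10]
    - [0,0,0,0,10]

```text
time_s: 31.9
position: [0.6269, 0.2239, 0.0852]
tool_rot: [2.682, 1.636, 0.0]
contact_force: [0.0, -0.1, -1.6]
finger_gap: 0.0159
gripper_force: 39.2
```

arm_command:
  targets:
    - [0,0,0.08,0,10]
    - [0,0,0.06,0,10]
    - [0,0,0,0,10]
    - [0,0,0,0,10]

```text
time_s: 32.3
position: [0.6271, 0.2239, 0.0816]
tool_rot: [2.682, 1.636, 0.001]
contact_force: [-1.2, -0.5, 3.8]
finger_gap: 0.0157
gripper_force: 39.5
```

arm_command:
  targets:
    - [0,0,0,0,36]
    - [0,0,0,0,36]
    - [0,0,0,0,36]
    - [0,0,0,0,36]
    - [0,0,-0.3,0,36]
    - [0,0,-1,0,36]
    - [0,0,-1,0,36]
    - [0,0,-1,0,40]
    - [0,0,-0.7,0,50]
    - [0,0,0,0,50]

```text
time_s: 33.3
position: [0.6293, 0.2239, 0.2052]
tool_rot: [2.68, 1.635, 0.011]
contact_force: [-0.1, 0.2, -0.2]
finger_gap: 0.0502
gripper_force: 0.0
```

```bash
python3 wt.py t8; python3 - <<'E'
from h import *
s=bot.sense(); im,d=bot.capture('wrist'); K,T=world('wrist',pose=s); P=cloud(K,T,d).reshape(-1,3)
rr=np.hypot(P[:,0]-.627,P[:,1]-.224)
for r in (.020,.031,.042,.053):
    m=(abs(rr-r+.001)<.005)&(P[:,2]>.02)&(P[:,2]<.04); print(r,m.sum(),np.percentile(P[m,2],[50,90]).round(4))
print('max z',np.percentile(P[(rr<.055)&(P[:,2]<.12),2],99))
E
```

```text
tin [0.6255 0.2223] 0.001 1836 angles covered 12 of 12
[0.6293 0.2239 0.2052] 62.8 tool delta units [-0.1  -0.09]
0.02 100 [0.0324 0.0341]
0.031 355 [0.0324 0.0344]
0.042 760 [0.0322 0.0335]
0.053 1196 [0.0321 0.0335]
max z 0.09261986064156928
```

View pics/t8.png

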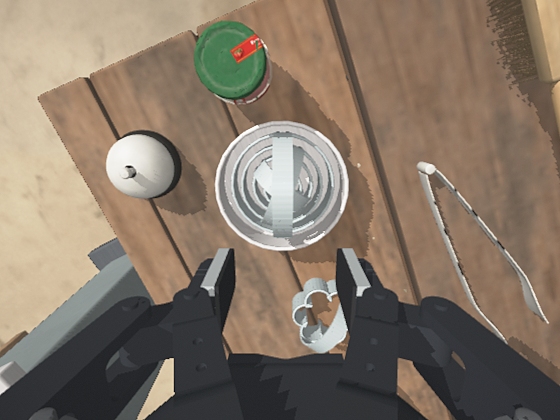

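All four rings are nested at about (283,186). Their rims measure about 32 mm high and the highest strap top about 92 mm, so they stand on the tin's floor. The arm is clear.

```bash
python3 -c "
from plant import bot;print(bot.close_job())"
```

```text
the job is handed in; nothing more can be done
None
```

All four plain round cutters are nested flat on the floor of the tin, the flower, square, bell, jar and card were left alone, and the job was handed in at about 33 s; no verdict was returned.

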